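# Clear the spice jars off the bread bin and hold its lid half open

## Task

I want to put the loaf away, but two spice jars are standing on the lid of the bread bin: stand them upright in the spice rack next to it, the short one in the low front row and the tall one in the raised back row, setting them down rather than dropping them. Then lift the lid, hold it half open at 45 degrees, and finish while you are still holding it there with the gripper's fingers, because it falls shut if you let go. Do not tip a jar over, and leave the two jars already in the rack and the loaf where they are.

Things in the scene. Friction and masses are not known exactly. Their poses are not given: they have to be found in the camera images.
- bin: bread bin: white steel box, 200 mm deep (x), 320 wide (y), 145 high, firm on the table, with a 14 mm beech lid (its top face 159 mm above the table when shut). Origin: centre of the underside; x runs from the front (handle) to the back (hinge), y along the width, z up. Stands left or right of the rack, turned up to 0.2 rad
- lid (a joint): opening angle of the bin's lid, rad: 0 shut and level, as at the start; grows as the front edge rises; 45 degrees = 0.785; stop at 1.22. The hinge runs along the bin's y at its back upper edge, with hardly any friction and no stay: from any angle the lid (about 0.6 kg) falls shut. About 3 N up at the handle lifts it
- lid_handle (a point): middle of the handle bar: round steel, 10 mm thick, along the bin's y, free for 110 mm between its two arms, lying in the plane of the lid before its front edge, with a 37 mm gap between bar and edge. 245 mm from the hinge line; when shut 152 mm above the table with nothing below it. Moves with the lid
- lid_hinge (a point): middle of the hinge line on the bin's back upper edge, 145 mm above the table, 100 mm behind the bin's origin. With the lid shut the handle bar lies 245 mm in front of it and 7 mm higher
- rack: brown wooden spice rack, two straight rows one behind the other like stairs, fixed; 324 mm wide (y), 164 deep. Origin: centre of the underside, midway between the ends; x runs from the front row to the back row, y along the rows, z up; turned up to 0.2 rad. Rows reach from y = -150 to +150 mm between end cheeks 42 mm (front row) and 80 mm (back row) high above the table
- row_front (a point): middle of the floor of the rack's low front row, 18 mm above the table: row 72 mm deep, 300 long, x and y as the rack's; its front lip stands 10 mm above the floor, the step behind it 36 mm. For short jars
- row_back (a point): middle of the floor of the rack's raised back row, 44 mm above the table: row 72 mm deep, 300 long, x and y as the rack's; its front lip stands 10 mm above the floor, the back board 36 mm. For tall jars
- jar_short: straight-sided glass spice jar with a metal screw cap of the same diameter, 44 mm in diameter and 75 mm tall in all, about 130 g, full of brown spice, loose, upright; origin at the centre of its underside, z up through the cap. Starts on the bin's lid; the shorter of the two, for the front row
- jar_tall: straight-sided glass spice jar with a metal screw cap of the same diameter, 44 mm in diameter and 100 mm tall in all, about 170 g, full of brown spice, loose, upright; origin at the centre of its underside, z up through the cap. Starts on the bin's lid; the taller of the two, for the back row
- kept_short: straight-sided glass spice jar with a metal screw cap of the same diameter, 44 mm in diameter and 75 mm tall in all, about 130 g, full of brown spice, loose, upright; origin at the centre of its underside, z up through the cap. Already in the rack's front row: leave it there
- kept_tall: straight-sided glass spice jar with a metal screw cap of the same diameter, 44 mm in diameter and 100 mm tall in all, about 170 g, full of brown spice, loose, upright; origin at the centre of its underside, z up through the cap. Already in the rack's back row: leave it there
- loaf: crusty loaf, 210 x 105 x 85 mm, about 450 g, on a chopping board beyond the bin and the rack; origin at the centre of its underside. Leave it there
There are look-alikes about, which are no part of the job. What is shaped like the jar_short but green, red or yellow is not meant.

How it is judged (in metres and radians):
On the way, in this order (a step that is already met when the one before it is completed fails the run):
1. both jars stand upright and let go in the rack, the short one in the front row and the tall one in the back row (x of jar_short in the frame of rack between -0.056 and -0.016 m and y of jar_short in the frame of rack between -0.135 and 0.135 m and z of jar_short in the frame of rack between 0.012 and 0.024 m and angle between each of jar_short, jar_tall's own z axis and vertical below 0.12 rad and linear speed of each of jar_short, jar_tall below 0.03 m/s and contact force between each of jar_short, jar_tall and anything else above 0.2 N and contact force between each of jar_short, jar_tall and the arm below 0.05 N and contact force between each of jar_short, jar_tall and the fingers below 0.05 N and x of jar_tall in the frame of rack between 0.022 and 0.062 m and y of jar_tall in the frame of rack between -0.135 and 0.135 m and z of jar_tall in the frame of rack between 0.038 and 0.05 m), for 0.2 s.
2. the lid is held with the gripper at 45 degrees (value of joint lid between 0.665 and 0.905 rad and velocity of joint lid between -0.08 and 0.08 rad/s and contact force between bin and the fingers above 0.5 N and contact force between bin and jar_short below 0.1 N and contact force between bin and jar_tall below 0.1 N and contact force between bin and kept_short below 0.1 N and contact force between bin and kept_tall below 0.1 N and contact force between bin and loaf below 0.1 N), for 0.3 s.
At the end, for the whole second after the job is handed in: The gripper holds the lid still at 45 degrees (0.665 to 0.905 rad), pressing on it with over 0.5 N, no loose thing touching the bin; both jars stand upright (7 degrees), still and let go in their rows (short in front, tall behind), within 20 mm of the row's middle line, 135 mm of the rack's middle (all of step 1 and all of step 2); the arm keeps its last pose, push and grip.
It fails at once if a jar is tipped over (leans more than 34 degrees) (angle between any of jar_short, jar_tall, kept_short, kept_tall's own z axis and vertical above 0.6 rad).
It fails at once if a jar is dropped (falls freely by more than about 3 cm) ((linear speed of jar_short above 0.75 m/s and contact force between jar_short and the fingers below 0.02 N) or (linear speed of jar_tall above 0.75 m/s and contact force between jar_tall and the fingers below 0.02 N)).
It fails at once if a jar already in the rack is moved more than 3 cm (distance of any of kept_short, kept_tall from where it was at the start of the episode above 0.03 m).
It fails at once if the loaf is moved more than 3 cm (distance of loaf from where it was at the start of the episode above 0.03 m).
It also fails if it takes over 72 s, if anything falls off the work surface, if the arm or the gripper's body presses on something with over 40 N, if the wrist force passes 120 N, or if a joint passes its speed limit or range.

## Robot

A 6-joint arm with a two-finger parallel gripper is mounted at the origin on the work surface. World frame = base frame: x ahead of the robot, y to its left, z up, the work surface at z = 0. Lengths are in mm, angles in rad, forces in N, time in s.
With the tool pointing down it reaches from about 300 to 825 mm from the base axis. Payload 5.4 kg.
Tool frame: the origin (TCP) lies midway between the tips of the shut fingers; the grasp point (between the pads) lies 19 mm behind it; x points along the fingers, y is the direction in which the jaws open and shut, and the axes are right-handed (so a half turn about x gives the same grasp; the last joint's range is limited). The gripper opens to 92 mm and grips with 3 to 60 N. Pads are 20 mm wide; open, the fingers measure 128 mm over their backs; the gripper's body (75 mm by 189 mm) begins 69 mm behind the grasp point.
Start: joints at [1.135, 0.158, 1.597, -0, 1.386, -0.21], TCP at [128.746, 560.384, 214.601] pointing down, gripper open.
Joint ranges: [-2.91, 2.91], [-0.94, 2.29], [0.18, 2.7], [-1.29, 4.43], [0.17, 2.64], [-3, 3]. Speed limits (rad/s): [2.57, 2.57, 3.14, 3.14, 3.14, 3.14].

## Interface

Orientations are given as [roll, pitch, yaw] about the fixed x, y, z axes, in that order (R = Rz(yaw) Ry(pitch) Rx(roll)).
In Python, from station import telemetry, vision, ticket gives the robot as it stands.
- The arm moves only by the tool arm_command, never from a script. Its argument "series" is a list of rows, each a list of 6 numbers: the shift along the tool's x, y, z in cm, then the turn, a rotation vector about the tool's x, y, z in degrees. In form: [[x, y, z, wx, wy, wz], ...]. A call has 1 to 5 rows; each row shifts and turns the pose as measured when the row begins, along the tool's axes as they then stand; what a row does not reach is not made up. A row lasts 1/12 s, in which the tool goes at most 41.7 mm and 7.16 degrees, less where a joint would pass 70% of its speed; a pose out of reach is approached as far as the arm can. A call is refused whole if a number of a shift passes 4.17 or a number of a turn 7.16, either way. A call with a gripper value outside its range is refused whole. "fingers" is the closure in counts, from 0 (fully open) to 255 (shut), set as the call begins (left out, the last holds). The fingers move at their own pace and stop on an object; the grip force is fixed at half the most. Time passes only in rows, so rows that do not move let the fingers close. It gives the time, the measured TCP pose, the force and the opening at its end, in the units of the state.
- telemetry.sense(): the state, without advancing time (a new reading comes with each control period).
- vision.snapshot(name): name is "side" or "top" or "wrist"; returns a dict with "color" (480x640x3 uint8, red, green, blue), "z_map" (480x640 float32, mm along the optical axis (not along the pixel's ray), 0 where there is no reading), "camera_matrix" (3x3 intrinsics, pixels), "dist" ([k1, k2, p1, p2, k3] as OpenCV has them; the pictures are not rectified), "T" (4x4, takes a point from camera to world coordinates); the wrist camera has in their place "hand_eye" (4x4, takes a point from camera to tool coordinates, whose origin is the TCP and whose axes are the tool frame's). Camera axes: x right, y down, z forward; pixel columns grow to the right and rows downward; lengths in mm; the calibration is good to about 2 mm. A picture is of the moment at which its call begins: read the wrist's pose just before it.
- ticket.finish_job(): hands the job in, once; it reports no verdict.
The state is a dict: "time": time; "qpos": joint angles; "joint_velocities": joint speeds; "joint_torque": joint torques, N m; "tool_pos": TCP position; "tcp_rot": TCP orientation; "ft_force": force on the tool from outside, world axes, zero at the start; "moment": the same for the moment, N m; "finger_gap": finger opening in mm.
Only numpy, scipy, OpenCV 4.12 (cv2) and the standard library are available. Lean on these libraries where they do the work, as an engineer would, in place of code of your own. Each camera call takes 0.05 s, during which the arm holds its last target. There are 200 camera calls.

## Working session

There is one attempt and no reset: what is moved stays moved. The work goes in short steps, Python scripts to look and compute and a tool call to move; the robot and the scene stay as the last step left them, time stands still between calls to the robot, and variables do not carry over. Pictures are saved under pics/ and viewed, about 8 in all and at most 12, crops included, and the job is handed in when it is done.

Besides the shell and the picture viewer there is one more tool, called after ">>>" as name(argument=value, ...), one argument or row to a line, values as JSON. arm_command: Moves the arm, as the interface text tells. Its arguments: {"type":"object","properties":{"series":{"type":"array","items":{"type":"array","items":{"type":"number"}}},"fingers":{"type":"number"}},"required":["series"]}

```bash
mkdir -p pics; ls
cat > h.py <<'E'
import numpy as np, cv2
from station import telemetry, vision, ticket
from scipy.spatial.transform import Rotation as R
def snap(n):
    s=telemetry.sense(); d=vision.snapshot(n)
    if n=='wrist':
        T=np.eye(4);T[:3,:3]=R.from_euler('xyz',s['tcp_rot']).as_matrix();T[:3,3]=s['tool_pos'];d['T']=T@d['hand_eye']
    return d
def cloud(d):
    v,u=np.mgrid[0:480,0:640]
    p=cv2.undistortPoints(np.stack([u,v],-1).reshape(-1,1,2).astype(np.float64),d['camera_matrix'],d['dist']).reshape(480,640,2)
    z=d['z_map'].astype(float)
    P=np.dstack([p*z[...,None],z])@d['T'][:3,:3].T+d['T'][:3,3]
    P[z<=0]=np.nan
    return P
def ray(d,uv):
    p=cv2.undistortPoints(np.array(uv,float).reshape(-1,1,2),d['camera_matrix'],d['dist']).reshape(-1,2)
    return d['T'][:3,3],np.c_[p,np.ones(len(p))]@d['T'][:3,:3].T
def onz(d,uv,z):
    o,r=ray(d,uv);return o+r*((z-o[2])/r[:,2:])
E
python3 - <<'E'
from h import *
print(telemetry.sense())
t=snap('top');s=snap('side')
np.savez('ts.npz',**{'t_'+k:v for k,v in t.items()},**{'s_'+k:v for k,v in s.items()})
for n,d in(('top',t),('side',s)):
    cv2.imwrite(f'pics/{n}0.png',d['color'][...,::-1]); print(n,d['T'][:3,3],d['T'][:3,2])
E
```

```text
pics
{'time': 0.0, 'qpos': array([ 1.13487251e+00,  1.59050588e-01,  1.59822804e+00, -5.15024284e-05,
        1.38619655e+00, -2.10086795e-01]), 'joint_velocities': array([ 6.96734706e-05, -5.41993569e-04,  1.52722368e-03, -5.40391561e-04,
        3.88839228e-04,  3.68786651e-04]), 'joint_torque': array([-4.06771360e-04, -3.85571837e+01, -3.22106624e+01,  7.00522936e-02,
        3.78760078e-02, -1.06792131e-04]), 'tool_pos': array([128.51250046, 559.80785206, 213.62016014]), 'tcp_rot': array([-1.75400573,  1.56891312, -1.97983326]), 'ft_force': array([0.10032648, 0.83855554, 0.04801061]), 'moment': array([-0.01740282,  0.00584164, -0.04084758]), 'finger_gap': 91.69752556187436}
top [ 438.18334992   11.54048534 1436.25050713] [ 0.09764146  0.00375484 -0.99521457]
side [ 684.05920463  785.93416844 1007.47739779] [-0.12244413 -0.65968476 -0.74150081]
```

View pics/top0.png

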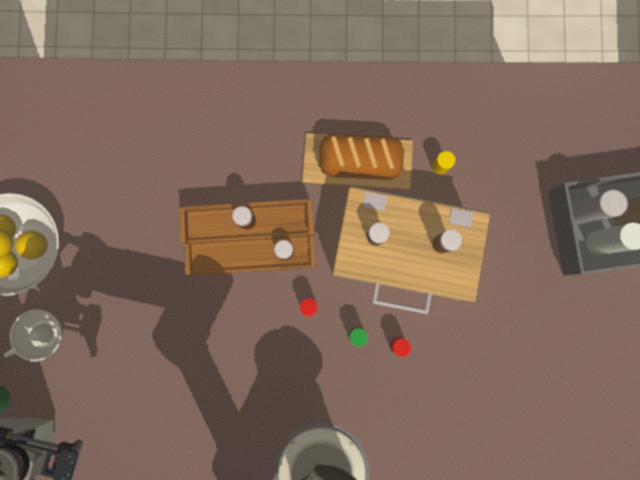

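View pics/side0.png

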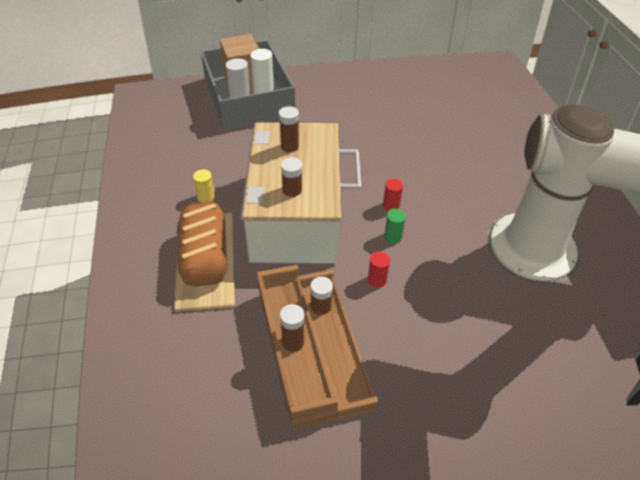

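The top view shows both bin jars: (379,233) and (451,240). In the side view the taller one, (289,120), is the one farther from the rack, so the tall jar is top (451,240) and the short jar is top (379,233). The kept jars are at (242,216) tall and (284,249) short. The red, green and yellow cylinders are decoys, and so are the jars in the grey caddy on the right.

Run:
```python
from h import *
z=np.load('ts.npz');t={k[2:]:z[k] for k in z.files if k[0]=='t'};s={k[2:]:z[k] for k in z.files if k[0]=='s'}
P=cloud(t);Q=cloud(s);hsv=cv2.cvtColor(t['color'],cv2.COLOR_RGB2HSV)
# caps by height near seeds
for n,(u,v) in dict(short=(379,233),tall=(451,240),ktall=(242,216),kshort=(284,249),redL=(309,307),green=(358,338),redR=(402,347)).items():
    zz=P[v-2:v+3,u-2:u+3,2];h=np.nanmedian(zz)
    m=np.zeros((480,640),bool);m[v-14:v+15,u-14:u+15]=True
    m&=np.abs(P[...,2]-h)<6
    (x,y),r=cv2.minEnclosingCircle(np.argwhere(m)[:,::-1].astype(np.float32))
    c=onz(t,[[x,y]],h)[0]; e=onz(t,[[x+r,y]],h)[0]
    print(n,'px',round(x,1),round(y,1),'ztop',h.round(1),'pos',c.round(1),'diam',round(2*np.linalg.norm(e-c),1))
# same in side, from cap mask heights
def rect(mask,h,name):
    mask=cv2.morphologyEx(mask.astype(np.uint8),cv2.MORPH_OPEN,np.ones((3,3)))
    c=max(cv2.findContours(mask,0,2)[0],key=cv2.contourArea).reshape(-1,2)
    W=onz(t,c,h)[:,:2].astype(np.float32); b=cv2.minAreaRect(W); print(name,b,cv2.boxPoints(b).round(0).tolist())
lid=(np.abs(P[...,2]-159)<8);lid[:180]=0;lid[:,:325]=0;lid[320:]=0;lid[:,495:]=0
# convex hull fills jars
rect(lid,159,'lid')
v,u=np.mgrid[0:480,0:640]
back=(np.abs(P[...,2]-80)<7)&(u<320)&(u>170)&(v>190)&(v<285)
rr=(P[...,2]>10)&(P[...,2]<90)&(u<320)&(u>170)&(v>190)&(v<285)&(hsv[...,0]<20)&(hsv[...,1]>120)
pts=P[rr][:,:2]; print('rack rect',cv2.minAreaRect(pts.astype(np.float32)))
for a,b in((12,24),(25,36),(38,50),(50,60),(72,90)):
    k=rr&(P[...,2]>a)&(P[...,2]<b); print(a,b,k.sum(),cv2.minAreaRect(P[k][:,:2].astype(np.float32)))
hd=(np.abs(P[...,2]-152)<12)&(u>365)&(u<440)&(v>283)&(v<320); print('handle',hd.sum(),cv2.minAreaRect(P[hd][:,:2].astype(np.float32)),np.nanmedian(P[hd],0))
o=cv2.resize(t['color'][180:360,170:500],None,fx=2.4,fy=2.4,interpolation=2);cv2.imwrite('pics/crop.png',o[...,::-1])
```

```text
short px 379.1 232.4 ztop 233.7 pos [ 570.9 -119.5  233.7] diam 44.0
tall px 451.0 239.5 ztop 259.1 pos [ 554.2 -267.5  259.1] diam 44.3
ktall px 241.5 215.9 ztop 144.4 pos [616.7 189.8 144.4] diam 46.2
kshort px 283.7 248.7 ztop 93.4 pos [545.2  94.1  93.4] diam 43.5
redL px 308.8 307.0 ztop 75.1 pos [406.4  32.8  75.1] diam 43.6
green px 358.6 336.8 ztop 74.5 pos [336.7 -87.2  74.5] diam 44.0
redR px 402.0 347.0 ztop 75.5 pos [ 313.8 -190.4   75.5] diam 43.9
lid ((548.6817016601562, -199.69760131835938), (326.0950622558594, 218.40907287597656), 79.47463989257812) [[412.0, -340.0], [626.0, -380.0], [686.0, -59.0], [471.0, -19.0]]
rack rect ((576.707275390625, 185.65631103515625), (164.90708923339844, 325.5086669921875), 4.137746334075928)
12 24 2956 ((533.9560546875, 183.1653594970703), (78.79688262939453, 303.591552734375), 4.023374080657959)
25 36 387 ((560.02734375, 184.68814086914062), (326.2026672363281, 150.5529022216797), 89.96540832519531)
38 50 3243 ((573.4129638671875, 184.9296875), (156.55577087402344, 324.275390625), 4.155605792999268)
50 60 454 ((612.0462646484375, 182.95462036132812), (84.1018295288086, 313.22088623046875), 2.9515509605407715)
72 90 788 ((615.7333984375, 188.19801330566406), (86.63448333740234, 324.989501953125), 4.224599361419678)
handle 709 ((429.4072265625, -187.7539520263672), (65.48524475097656, 152.11715698242188), 0.46100810170173645) [ 442.27231711 -205.93282257  156.92124983]
```

View pics/crop.png

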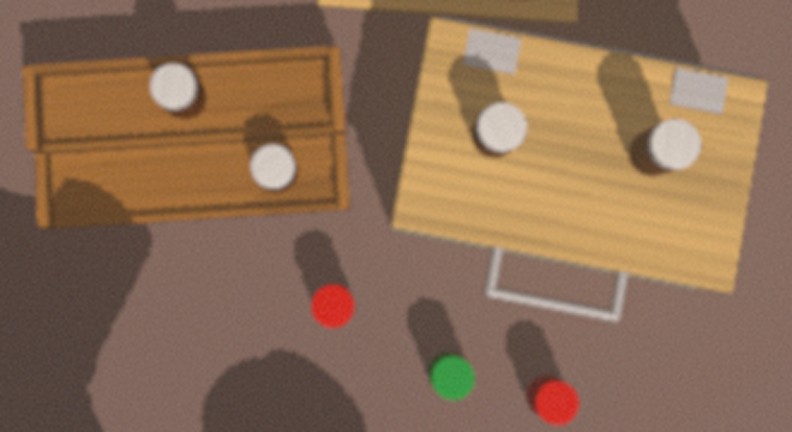

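The crop confirms it: two brown jars with white caps stand on the lid, at full-image (379,233) with top z 234 for the short one and (451,240) with top z 259 for the tall one. The red and green caps at (309,307), (358,338) and (402,347) are decoys. All heights and diameters match the given sizes. Rack centre is about (576.7, 185.7) with yaw 4.1°, and bin yaw is about -10.5°.

```bash
cat >> h.py <<'E'
def down(yaw):  # tool x down, jaw y along yaw(deg) from world y
    a=np.radians(yaw);y=np.array([-np.sin(a),np.cos(a),0]);x=np.array([0,0,-1.]);return np.c_[x,y,np.cross(x,y)]
RC=np.array([576.7,185.7]);RY=4.14
def rack(x,y):
    a=np.radians(RY);return RC+[x*np.cos(a)-y*np.sin(a),x*np.sin(a)+y*np.cos(a)]
def plan(p,Rt,flip=None,step=39):
    s=telemetry.sense();p0=np.array(s['tool_pos']);R0=R.from_euler('xyz',s['tcp_rot'])
    Rt=R.from_matrix(Rt)
    if flip is None: Rt=min([Rt,Rt*R.from_rotvec([np.pi,0,0])],key=lambda q:(R0.inv()*q).magnitude())
    w=(R0.inv()*Rt).as_rotvec();n=int(max(np.ceil(np.linalg.norm(p-p0)/step),np.ceil(np.degrees(np.linalg.norm(w))/6.5),1))
    print('from',p0.round(1),'to',np.round(p,1),'n',n,'turn',np.degrees(w).round(1))
    for i in range(n):
        Ri=R0*R.from_rotvec(w*i/n);d=Ri.inv().apply((p-p0)/n)/10;print([*d.round(2).tolist(),*np.degrees(w/n).round(2).tolist()],end=',' if (i+1)%5 else '\n')
    print()
E
python3 - <<'E'
from h import *
s=telemetry.sense();print(R.from_euler('xyz',s['tcp_rot']).as_matrix().round(3))
plan(np.array([554,-267.5,305]),down(RY))
E
```

```text
[[-0.001  0.224  0.975]
 [-0.002  0.975 -0.224]
 [-1.    -0.002 -0.   ]]
from [128.5 559.9 213.7] to [ 554.  -267.5  305. ] n 24 turn [-17.1  -0.    0.1]
[-0.38, -2.96, 2.5, -0.71, -0.0, 0.0],[-0.38, -2.99, 2.46, -0.71, -0.0, 0.0],[-0.38, -3.02, 2.43, -0.71, -0.0, 0.0],[-0.38, -3.05, 2.39, -0.71, -0.0, 0.0],[-0.38, -3.08, 2.35, -0.71, -0.0, 0.0]
[-0.38, -3.11, 2.31, -0.71, -0.0, 0.0],[-0.38, -3.14, 2.27, -0.71, -0.0, 0.0],[-0.38, -3.17, 2.23, -0.71, -0.0, 0.0],[-0.38, -3.2, 2.19, -0.71, -0.0, 0.0],[-0.38, -3.22, 2.15, -0.71, -0.0, 0.0]
[-0.38, -3.25, 2.11, -0.71, -0.0, 0.0],[-0.38, -3.28, 2.07, -0.71, -0.0, 0.0],[-0.38, -3.3, 2.03, -0.71, -0.0, 0.0],[-0.38, -3.33, 1.99, -0.71, -0.0, 0.0],[-0.38, -3.35, 1.95, -0.71, -0.0, 0.0]
[-0.38, -3.37, 1.91, -0.71, -0.0, 0.0],[-0.38, -3.4, 1.87, -0.71, -0.0, 0.0],[-0.38, -3.42, 1.82, -0.71, -0.0, 0.0],[-0.38, -3.44, 1.78, -0.71, -0.0, 0.0],[-0.38, -3.47, 1.74, -0.71, -0.0, 0.0]
[-0.38, -3.49, 1.69, -0.71, -0.0, 0.0],[-0.38, -3.51, 1.65, -0.71, -0.0, 0.0],[-0.38, -3.53, 1.61, -0.71, -0.0, 0.0],[-0.38, -3.55, 1.56, -0.71, -0.0, 0.0],
```

>>> arm_command(
  series=[
    [-1,-3,2.5,-1.4,0,0],
    [-1,-3,2.5,-1.4,0,0],
    [-1,-3,2.4,-1.4,0,0],
    [-1,-3,2.4,-1.4,0,0],
    [-1,-3.1,2.3,-1.4,0,0],
  ],
)

```text
time: 0.52
tool_pos: [219.0, 385.8, 257.3]
tcp_rot: [-2.139, 1.554, -2.227]
ft_force: [1.2, 0.1, -0.4]
finger_gap: 92.0
```

>>> arm_command(
  series=[
    [-1,-3.2,2.2,-1.4,0,0],
    [-1,-3.2,2.1,-1.4,0,0],
    [-1,-3.2,2,-1.4,0,0],
    [-1,-3.2,2,-1.4,0,0],
    [-1,-3.3,2,-1.4,0,0],
  ],
)

```text
time: 0.93
tool_pos: [317.2, 213.1, 308.9]
tcp_rot: [-2.285, 1.553, -2.24]
ft_force: [1.4, -0.8, -0.1]
finger_gap: 91.7
```

>>> arm_command(
  series=[
    [0,-3.4,1.8,-0.8,0,0],
    [0,-3.4,1.8,-0.8,0,0],
    [0,-3.4,1.8,-0.8,0,0],
    [0,-3.4,1.8,0,0,0],
    [0,-3.4,1.8,0,0,0],
  ],
)

```text
time: 1.35
tool_pos: [422.3, 40.7, 312.8]
tcp_rot: [-1.99, 1.557, -1.901]
ft_force: [1.1, 0.8, -0.4]
finger_gap: 92.3
```

Run:
```python
from h import *
plan(np.array([554,-267.5,305]),down(RY))
```

```text
from [422.3  40.7 312.8] to [ 554.  -267.5  305. ] n 9 turn [ 1.  -0.3  0.7]
[0.12, -3.54, 1.15, 0.11, -0.03, 0.08],[0.12, -3.54, 1.16, 0.11, -0.03, 0.08],[0.12, -3.54, 1.17, 0.11, -0.03, 0.08],[0.11, -3.53, 1.17, 0.11, -0.03, 0.08],[0.11, -3.53, 1.18, 0.11, -0.03, 0.08]
[0.1, -3.53, 1.19, 0.11, -0.03, 0.08],[0.1, -3.53, 1.19, 0.11, -0.03, 0.08],[0.1, -3.53, 1.2, 0.11, -0.03, 0.08],[0.09, -3.52, 1.21, 0.11, -0.03, 0.08],
```

>>> arm_command(
  series=[
    [0,-3.5,1.2,0.1,0,0.1],
    [0,-3.5,1.2,0.1,0,0.1],
    [0,-3.5,1.2,0.1,0,0.1],
    [0,-3.5,1.2,0.1,0,0.1],
    [0,-3.5,1.2,0.1,0,0.1],
  ],
)

```text
time: 1.77
tool_pos: [498.7, -138.3, 311.8]
tcp_rot: [-2.959, 1.564, -2.881]
ft_force: [1.4, 1.1, 0.5]
finger_gap: 92.0
```

>>> arm_command(
  series=[
    [0.1,-3.5,1.2,0,0,0],
    [0.1,-3.5,1.2,0,0,0],
    [0.1,-3.5,1.2,0,0,0],
    [0.1,-3.5,1.2,0,0,0],
    [0,0,0,0,0,0],
  ],
)

```text
time: 2.18
tool_pos: [558.2, -287.1, 301.2]
tcp_rot: [2.968, 1.558, 3.039]
ft_force: [-0.1, -1.0, -0.7]
finger_gap: 92.1
```

Run:
```python
from h import *
d=snap('wrist');cv2.imwrite('pics/w1.png',d['color'][...,::-1]);P=cloud(d)
m=np.abs(P[...,2]-259)<6
if m.sum():
    (x,y),r=cv2.minEnclosingCircle(np.argwhere(m)[:,::-1].astype(np.float32));print(x,y,r,onz(d,[[x,y]],259),np.nanmedian(P[m],0))
plan(np.array([554,-267.5,205]),down(RY))
```

```text
350.3413391113281 254.26353454589844 34.53644943237305 [[ 549.1710482  -267.10589007  259.        ]] [ 548.72496517 -267.17865588  259.73276765]
from [ 557.7 -284.4  301.8] to [ 554.  -267.5  205. ] n 3 turn [ 0.  -0.7 -0.2]
[3.23, 0.56, -0.04, 0.0, -0.24, -0.07],[3.23, 0.56, -0.05, 0.0, -0.24, -0.07],[3.23, 0.57, -0.07, 0.0, -0.24, -0.07],
```

View pics/w1.png

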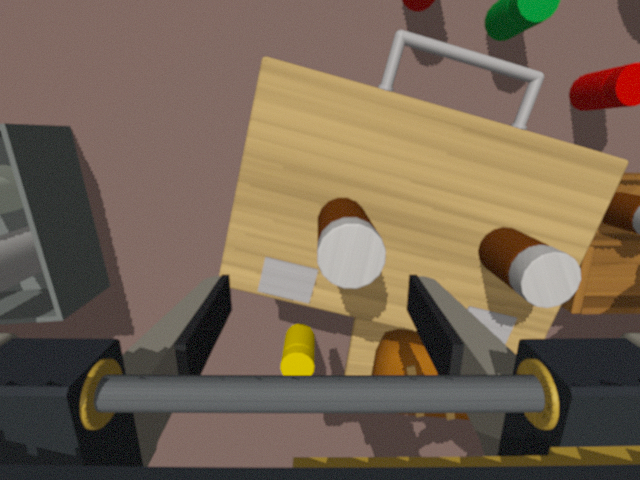

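The wrist view shows the tall jar at (350,254), 5 mm from the top camera's estimate in x, so I'll use x 551. Centring and descending.

>>> arm_command(
  series=[
    [0,1.7,-0.7,0,-0.7,0],
    [0,0,0,0,0,0],
    [2,0,0,0,0,0],
    [2,0,0,0,0,0],
    [0,0,0,0,0,0],
  ],
)

```text
time: 2.65
tool_pos: [548.8, -264.2, 261.6]
tcp_rot: [1.48, 1.566, 1.554]
ft_force: [-0.3, 0.6, -0.9]
finger_gap: 91.8
```

Run:
```python
from h import *
plan(np.array([551,-267.3,205]),down(RY))
```

```text
from [ 548.8 -264.2  261.6] to [ 551.  -267.3  205. ] n 2 turn [ 0.1  0.  -0.3]
[2.83, -0.18, 0.1, 0.06, 0.01, -0.13],[2.83, -0.17, 0.1, 0.06, 0.01, -0.13],
```

>>> arm_command(
  series=[
    [1.8,-0.2,0.2,0,0,0],
    [1.9,0,0,0,0,0],
    [1.8,0,0,0,0,0],
    [0,0,0,0,0,0],
  ],
)

```text
time: 2.98
tool_pos: [552.4, -263.6, 210.3]
tcp_rot: [0.141, 1.566, 0.22]
ft_force: [-0.9, 0.3, -0.0]
finger_gap: 91.9
```

>>> arm_command(
  series=[
    [0,0,0,0,0,0],
    [0,0,0,0,0,0],
    [0,0,0,0,0,0],
    [0,0,0,0,0,0],
    [0,0,0,0,0,0],
  ],
  fingers=255,
)

```text
time: 3.4
tool_pos: [554.7, -263.8, 217.7]
tcp_rot: [-0.427, 1.559, -0.346]
ft_force: [-0.0, 0.6, 0.4]
finger_gap: 60.7
```

>>> arm_command(
  series=[
    [0,0,0,0,0,0],
    [0,0,0,0,0,0],
    [0,0,0,0,0,0],
    [0,0,0,0,0,0],
    [0,0,0,0,0,0],
  ],
)

```text
time: 3.82
tool_pos: [555.4, -264.6, 219.7]
tcp_rot: [-0.497, 1.556, -0.417]
ft_force: [0.6, 0.5, -0.3]
finger_gap: 43.9
```

>>> arm_command(
  series=[
    [-2,0,0,0,0,0],
    [-3,0,0,0,0,0],
    [-3,0,0,0,0,0],
    [-3,0,0,0,0,0],
    [-1,0,0,0,0,0],
  ],
)

```text
time: 4.23
tool_pos: [550.3, -261.3, 334.7]
tcp_rot: [1.757, 1.565, 1.836]
ft_force: [0.8, -0.1, -1.4]
finger_gap: 43.6
```

Run:
```python
from h import *
s=telemetry.sense();print(s['ft_force'],s['finger_gap'],s['tool_pos'],R.from_euler('xyz',s['tcp_rot']).as_matrix().round(3)[:,0])
d=snap('side');cv2.imwrite('pics/s1.png',d['color'][...,::-1])
p=rack(42,-85);print(p)
plan(np.array([*p,320]),down(RY))
```

```text
[ 0.81503948 -0.14844224 -1.42094422] 43.6231395724777 [ 550.3450858  -261.30498518  334.68636744] [-0.002  0.006 -1.   ]
[624.72687687 103.95393527]
from [ 550.6 -261.5  334.9] to [624.7 104.  320. ] n 10 turn [ 0.4 -0.  -0.3]
[0.17, 3.58, 1.03, 0.04, -0.0, -0.03],[0.17, 3.58, 1.03, 0.04, -0.0, -0.03],[0.16, 3.58, 1.03, 0.04, -0.0, -0.03],[0.16, 3.59, 1.02, 0.04, -0.0, -0.03],[0.16, 3.59, 1.02, 0.04, -0.0, -0.03]
[0.16, 3.59, 1.02, 0.04, -0.0, -0.03],[0.16, 3.59, 1.01, 0.04, -0.0, -0.03],[0.15, 3.59, 1.01, 0.04, -0.0, -0.03],[0.15, 3.59, 1.01, 0.04, -0.0, -0.03],[0.15, 3.59, 1.01, 0.04, -0.0, -0.03]
```

View pics/s1.png

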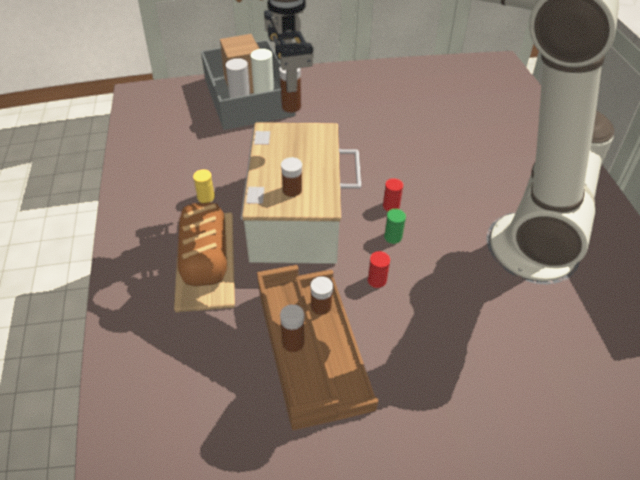

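The side view shows the tall jar held upright over the bin, its underside at about (290,109), and nothing else has moved. Carrying it to the rack.

>>> arm_command(
  series=[
    [0,3.6,1,0,0,0],
    [0,3.6,1,0,0,0],
    [0,3.6,1,0,0,0],
    [0,3.6,1,0,0,0],
    [0,3.6,1,0,0,0],
  ],
)

```text
time: 4.7
tool_pos: [584.8, -79.5, 325.8]
tcp_rot: [2.536, 1.559, 2.602]
ft_force: [-0.1, -0.3, -1.7]
finger_gap: 43.4
```

>>> arm_command(
  series=[
    [0,3.6,1,0,0,0],
    [0,3.6,1,0,0,0],
    [0,3,0.8,0,0,0],
    [0,2,0.5,0,0,0],
    [0,0,0,0,0,0],
  ],
)

```text
time: 5.12
tool_pos: [606.4, 58.9, 312.7]
tcp_rot: [2.64, 1.541, 2.713]
ft_force: [0.4, 0.1, -2.0]
finger_gap: 43.2
```

Run:
```python
from h import *
p=rack(42,-85)
plan(np.array([*p,200]),down(RY))
```

```text
from [606.4  58.9 312.7] to [624.7 104.  200. ] n 4 turn [ 0.  -1.5 -0.8]
[2.82, 1.05, 0.61, 0.01, -0.38, -0.21],[2.82, 1.06, 0.6, 0.01, -0.38, -0.21],[2.82, 1.07, 0.58, 0.01, -0.38, -0.21],[2.82, 1.08, 0.56, 0.01, -0.38, -0.21],
```

>>> arm_command(
  series=[
    [1,2.2,1,0,-0.7,-0.4],
    [1,2.2,0.8,0,-0.7,-0.4],
    [2,0,0,0,0,0],
    [2,0,0,0,0,0],
    [0,0,0,0,0,0],
  ],
)

```text
time: 5.53
tool_pos: [617.7, 105.7, 240.3]
tcp_rot: [-3.09, 1.558, -3.015]
ft_force: [-1.4, 0.2, -2.6]
finger_gap: 43.4
```

>>> arm_command(
  series=[
    [0,0,0,0,0,0],
    [0,0,0,0,0,0],
  ],
)

```text
time: 5.7
tool_pos: [616.0, 104.6, 237.3]
tcp_rot: [-3.11, 1.552, -3.036]
ft_force: [-0.1, -0.3, -1.7]
finger_gap: 43.6
```

Run:
```python
from h import *
p=rack(42,-85)
plan(np.array([*p,200]),down(RY))
d=snap('side');P=cloud(d);w=snap('wrist');W=cloud(w)
s=telemetry.sense();tp=np.array(s['tool_pos']);print(tp)
# jar points: near tool axis, below fingertips
for n,C,dd in(('side',P,d),('wrist',W,w)):
    m=(np.hypot(C[...,0]-tp[0],C[...,1]-tp[1])<40)&(C[...,2]>tp[2]-90)&(C[...,2]<tp[2]-8)
    q=C[m];print(n,m.sum(),np.percentile(q,[1,50,99],axis=0).round(1).tolist() if m.sum() else '')
    hh=cv2.cvtColor(dd['color'],cv2.COLOR_RGB2HSV)
o=cv2.resize(d['color'][150:420,200:420],None,fx=2.2,fy=2.2);cv2.imwrite('pics/s2.png',o[...,::-1])
```

```text
from [616.  104.6 237.3] to [624.7 104.  200. ] n 1 turn [ 0.1 -1.1  0. ]
[3.72, -0.12, 0.93, 0.1, -1.09, 0.04],
[616.92545679 104.48798177 238.8015432 ]
side 396 [[590.9, 103.9, 179.3], [613.5, 120.7, 204.6], [633.2, 125.8, 229.5]]
wrist 1458 [[587.8, 82.6, 181.2], [590.8, 101.7, 209.7], [605.4, 123.2, 230.3]]
```

View pics/s2.png

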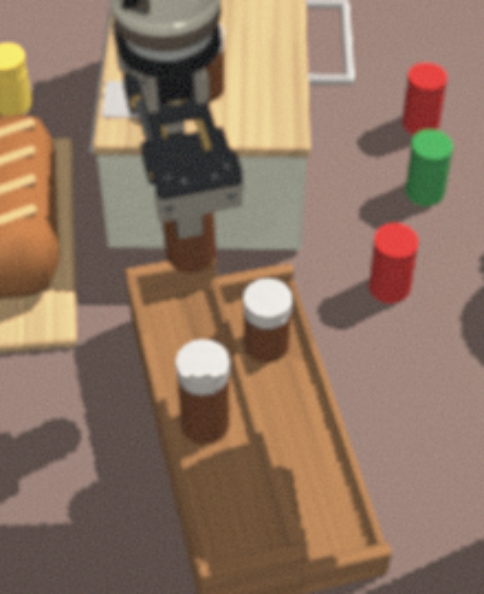

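The crop shows the tall jar upright over the near end of the back row. The clouds put its underside 60 mm below the TCP and its axis about 5 mm in front of it in x.

>>> arm_command(
  series=[
    [2.4,0,1.2,0,-1,0],
    [2.4,0,0,0,0,0],
    [2.4,0,0,0,0,0],
    [1.8,0,0,0,0,0],
    [0,0,0,0,0,0],
  ],
)

```text
time: 6.22
tool_pos: [636.2, 102.7, 155.9]
tcp_rot: [-0.149, 1.55, -0.078]
ft_force: [-0.8, 0.2, -2.4]
finger_gap: 43.8
```

>>> arm_command(
  series=[
    [0,0,0,0,0,0],
    [0,0,0,0,0,0],
  ],
)

```text
time: 6.38
tool_pos: [637.2, 102.1, 158.2]
tcp_rot: [-0.146, 1.548, -0.076]
ft_force: [0.3, -0.6, -2.3]
finger_gap: 43.6
```

Run:
```python
from h import *
p=rack(42,-85)+[4,0]
plan(np.array([*p,104]),down(RY));print(telemetry.sense()['ft_force'])
```

```text
from [637.2 102.1 158.2] to [628.7 104.  104. ] n 2 turn [-0.1  1.3  0.2]
[2.7, 0.13, -0.48, -0.07, 0.66, 0.1],[2.71, 0.13, -0.45, -0.07, 0.66, 0.1],
[ 0.25607163 -0.58163559 -2.25482475]
```

>>> arm_command(
  series=[
    [0.8,0.1,-0.7,0,0.7,0],
    [1,0,0,0,0.6,0],
    [1,0,0,0,0,0],
    [0.8,0,0,0,0,0],
    [0,0,0,0,0,0],
  ],
)

```text
time: 6.8
tool_pos: [633.7, 102.2, 125.3]
tcp_rot: [-0.487, 1.561, -0.417]
ft_force: [0.0, 0.4, -2.7]
finger_gap: 43.7
```

>>> arm_command(
  series=[
    [0,0,0,0,0,0],
    [0,0,0,0,0,0],
  ],
)

```text
time: 6.97
tool_pos: [633.2, 102.3, 124.2]
tcp_rot: [-0.57, 1.563, -0.5]
ft_force: [-0.1, 0.5, -2.3]
finger_gap: 43.7
```

Run:
```python
from h import *
p=rack(42,-85)+[4,0]
plan(np.array([*p,104]),down(RY));print(telemetry.sense()['ft_force'])
```

```text
from [633.2 102.3 124.2] to [628.7 104.  104. ] n 1 turn [-0.1  0.4  0.2]
[2.02, 0.21, -0.45, -0.14, 0.38, 0.25],
[-0.07770397  0.48634077 -2.26590954]
```

>>> arm_command(
  series=[
    [0.5,0.1,-0.4,0,0.4,0],
    [0.5,0,0,0,0,0],
    [0.5,0,0,0,0,0],
    [0.5,0,0,0,0,0],
    [0,0,0,0,0,0],
  ],
)

```text
time: 7.38
tool_pos: [630.3, 102.7, 104.4]
tcp_rot: [-1.07, 1.565, -1.0]
ft_force: [0.4, -1.1, -0.0]
finger_gap: 43.5
```

>>> arm_command(
  series=[
    [0.4,0,0,0,0,0],
    [0.3,0,0,0,0,0],
  ],
)

```text
time: 7.55
tool_pos: [632.6, 102.4, 104.2]
tcp_rot: [-0.699, 1.561, -0.629]
ft_force: [-7.4, 0.5, 10.3]
finger_gap: 43.6
```

>>> arm_command(
  series=[
    [-0.2,0,0,0,0,0],
    [0,0,0,0,0,0],
  ],
)

```text
time: 7.72
tool_pos: [633.4, 102.6, 107.5]
tcp_rot: [-0.575, 1.559, -0.505]
ft_force: [-0.5, 0.4, -1.4]
finger_gap: 43.3
```

>>> arm_command(
  series=[
    [0,0,0,0,0,0],
    [0,0,0,0,0,0],
    [0,0,0,0,0,0],
    [0,0,0,0,0,0],
    [0,0,0,0,0,0],
  ],
  fingers=70,
)

```text
time: 8.13
tool_pos: [633.8, 102.7, 106.9]
tcp_rot: [-0.518, 1.559, -0.448]
ft_force: [-0.8, 0.1, 0.2]
finger_gap: 66.6
```

Run:
```python
from h import *
s=telemetry.sense();print(s['ft_force'],s['tool_pos'],s['finger_gap'])
tp=np.array(s['tool_pos'])
w=snap('wrist');C=cloud(w)
m=(np.hypot(C[...,0]-tp[0],C[...,1]-tp[1])<40)&(C[...,2]>40)&(C[...,2]<tp[2]-5)
print(np.nanpercentile(C[m],[2,50,98],axis=0))
m=(np.hypot(C[...,0]-tp[0],C[...,1]-tp[1])<40)&(abs(C[...,2]-144)<5);print(m.sum(),np.nanmean(C[m],0))
```

```text
[-0.79402365  0.07593321  0.15752078] [633.80053488 102.66688084 106.89134639] 66.55905843434837
[[596.53549713  65.59406915  43.63331983]
 [612.58980987 101.66855655  45.30649196]
 [654.04757993 139.70472438  99.10979436]]
8667 [625.38531232 102.15212747 144.61818349]
```

The tall jar stands with its cap at z 144.6. Retreating to the short jar.

>>> arm_command(
  series=[
    [-1,0,0,0,0,0],
    [-2.5,0,0,0,0,0],
    [-3.5,0,0,0,0,0],
    [-4,0,0,0,0,0],
    [-4,0,0,0,0,0],
  ],
)

```text
time: 8.6
tool_pos: [625.4, 103.5, 251.1]
tcp_rot: [-2.875, 1.557, -2.806]
ft_force: [-0.3, 0.4, 0.0]
finger_gap: 66.6
```

>>> arm_command(
  series=[
    [-2,-2,-0.5,0,0,0],
    [-1,-3.6,-1,0,0,0],
    [0,-3.6,-1,0,0,0],
    [0,-3.6,-1,0,0,0],
    [0,-3.6,-1,0,0,0],
  ],
  fingers=0,
)

```text
time: 9.02
tool_pos: [597.7, -61.5, 303.3]
tcp_rot: [-0.459, 1.554, -0.376]
ft_force: [-0.3, -0.3, 0.2]
finger_gap: 91.6
```

Run:
```python
from h import *
plan(np.array([568,-119.5,275]),down(RY))
```

```text
from [597.7 -61.5 303.3] to [ 568.  -119.5  275. ] n 2 turn [0.6 0.9 0.4]
[1.41, -2.75, -1.74, 0.31, 0.43, 0.21],[1.41, -2.77, -1.72, 0.31, 0.43, 0.21],
```

>>> arm_command(
  series=[
    [0.7,-2,-1.5,0,0.5,0.2],
    [0.7,-2,-1.5,0,0.4,0.2],
    [0.5,0,0,0,0,0],
    [0,0,0,0,0,0],
    [0,0,0,0,0,0],
  ],
)

```text
time: 9.43
tool_pos: [569.4, -113.6, 289.5]
tcp_rot: [-0.815, 1.563, -0.742]
ft_force: [0.2, 0.1, -0.6]
finger_gap: 92.1
```

Run:
```python
from h import *
d=snap('wrist');P=cloud(d)
m=(np.abs(P[...,2]-234)<6)&(np.hypot(P[...,0]-570,P[...,1]+119)<40)
(x,y),r=cv2.minEnclosingCircle(np.argwhere(m)[:,::-1].astype(np.float32));c=onz(d,[[x,y]],234)[0];print(x,y,r,c,np.nanmedian(P[m],0))
print('handle/lid',)
plan(np.array([c[0],c[1],190]),down(RY))
```

```text
312.5497131347656 251.1519317626953 32.674198150634766 [ 565.3749593  -117.78208153  234.        ] [ 564.93871566 -117.65023299  234.74207827]
handle/lid
from [ 569.6 -113.1  289.5] to [ 565.4 -117.8  190. ] n 3 turn [0.1 0.3 0.3]
[3.32, -0.13, -0.17, 0.04, 0.1, 0.1],[3.32, -0.13, -0.16, 0.04, 0.1, 0.1],[3.32, -0.14, -0.16, 0.04, 0.1, 0.1],
```

>>> arm_command(
  series=[
    [1.5,-0.5,-0.5,0,0.3,0.3],
    [2.5,0,0,0,0,0],
    [2.5,0,0,0,0,0],
    [1.5,0,0,0,0,0],
    [0.5,0,0,0,0,0],
  ],
)

```text
time: 9.9
tool_pos: [570.6, -113.7, 207.6]
tcp_rot: [-0.34, 1.559, -0.257]
ft_force: [-0.0, 0.8, -0.8]
finger_gap: 91.9
```

>>> arm_command(
  series=[
    [0,0,0,0,0,0],
    [0,0,0,0,0,0],
  ],
)

```text
time: 10.07
tool_pos: [570.8, -111.4, 207.0]
tcp_rot: [-0.257, 1.561, -0.171]
ft_force: [0.9, 0.1, 0.4]
finger_gap: 92.0
```

Run:
```python
from h import *
plan(np.array([565.5,-118,190]),down(RY))
```

```text
from [ 570.8 -111.4  207. ] to [ 565.5 -118.   190. ] n 1 turn [0.8 0.5 0.1]
[1.69, -0.61, -0.6, 0.78, 0.52, 0.13],
```

>>> arm_command(
  series=[
    [0.5,-0.6,-0.5,0.8,0.5,0],
    [0.7,0,0,0,0,0],
    [0.5,0,0,0,0,0],
  ],
)

```text
time: 10.32
tool_pos: [568.9, -118.5, 193.6]
tcp_rot: [-0.743, 1.562, -0.67]
ft_force: [0.1, 0.5, -0.3]
finger_gap: 91.8
```

>>> arm_command(
  series=[
    [0,0,0,0,0,0],
    [0,0,0,0,0,0],
    [0,0,0,0,0,0],
    [0,0,0,0,0,0],
    [0,0,0,0,0,0],
  ],
  fingers=255,
)

```text
time: 10.73
tool_pos: [568.9, -119.0, 193.5]
tcp_rot: [-0.73, 1.562, -0.659]
ft_force: [-0.1, 0.3, 0.5]
finger_gap: 61.1
```

>>> arm_command(
  series=[
    [0,0,0,0,0,0],
    [0,0,0,0,0,0],
    [0,0,0,0,0,0],
    [0,0,0,0,0,0],
    [0,0,0,0,0,0],
  ],
)

```text
time: 11.15
tool_pos: [569.2, -119.0, 194.1]
tcp_rot: [-0.689, 1.561, -0.617]
ft_force: [-0.1, -0.6, 0.1]
finger_gap: 43.6
```

>>> arm_command(
  series=[
    [-1.5,0,0,0,0,0],
    [-2.5,0,0,0,0,0],
    [-2.5,0,0,0,0,0],
    [-1,1,0,0,0,0],
    [0,2.5,-0.2,0,0,0],
  ],
)

```text
time: 11.57
tool_pos: [562.1, -85.2, 267.6]
tcp_rot: [-1.515, 1.567, -1.449]
ft_force: [-0.1, 0.5, -1.3]
finger_gap: 43.7
```

>>> arm_command(
  series=[
    [0,3.5,-0.3,0,0,0],
    [0,3.6,-0.3,0,0,0],
    [0,3.6,-0.3,0,0,0],
    [0,3.6,-0.3,0,0,0],
    [0,3.6,-0.3,0,0,0],
  ],
)

```text
time: 11.98
tool_pos: [533.5, 99.0, 265.4]
tcp_rot: [-1.335, 1.567, -1.276]
ft_force: [1.4, 0.4, -1.1]
finger_gap: 43.4
```

Run:
```python
from h import *
p=rack(-36,70)+[4,0]
plan(np.array([*p,200]),down(RY))
```

```text
from [533.5  99.  265.4] to [539.7 252.9 200. ] n 5 turn [-0.7  0.1  0.2]
[1.3, 3.07, 0.31, -0.15, 0.01, 0.05],[1.3, 3.07, 0.31, -0.15, 0.01, 0.05],[1.3, 3.07, 0.32, -0.15, 0.01, 0.05],[1.3, 3.06, 0.33, -0.15, 0.01, 0.05],[1.31, 3.06, 0.34, -0.15, 0.01, 0.05]
```

>>> arm_command(
  series=[
    [0.3,3.2,0.3,-0.2,0,0],
    [0.3,3.2,0.3,-0.2,0,0],
    [0.5,3,0.3,-0.2,0,0],
    [1,2.5,0.3,0,0,0],
    [1,1.5,0.3,0,0,0],
  ],
)

```text
time: 12.4
tool_pos: [534.6, 248.1, 232.4]
tcp_rot: [-0.461, 1.569, -0.385]
ft_force: [-0.1, 0.1, -1.5]
finger_gap: 43.5
```

>>> arm_command(
  series=[
    [1,0,0,0,0,0],
    [1,0,0,0,0,0],
    [0,0,0,0,0,0],
    [0,0,0,0,0,0],
  ],
)

```text
time: 12.73
tool_pos: [530.3, 251.5, 205.8]
tcp_rot: [-2.901, 1.564, -2.819]
ft_force: [0.3, 0.0, -0.9]
finger_gap: 43.3
```

Run:
```python
from h import *
p=rack(-36,70)+[4,0]
plan(np.array([*p,120]),down(RY))
w=snap('wrist');C=cloud(w);s=telemetry.sense();tp=np.array(s['tool_pos']);print(tp)
m=(np.hypot(C[...,0]-tp[0],C[...,1]-tp[1])<40)&(C[...,2]>tp[2]-60)&(C[...,2]<tp[2]-8)
print(m.sum(),np.nanpercentile(C[m],[1,50,99],axis=0).round(1).tolist())
```

```text
from [530.3 251.5 205.8] to [539.7 252.9 120. ] n 3 turn [ 0.6 -0.4  0.1]
[2.86, 0.03, 0.34, 0.19, -0.12, 0.03],[2.86, 0.03, 0.33, 0.19, -0.12, 0.03],[2.86, 0.02, 0.32, 0.19, -0.12, 0.03],
[530.14594294 251.20490139 205.61911866]
824 [[505.6, 231.0, 173.5], [508.0, 250.1, 186.3], [520.7, 270.3, 197.3]]
```

>>> arm_command(
  series=[
    [1,0,0.8,0.6,-0.4,0],
    [2,0,0,0,0,0],
    [2.2,0,0,0,0,0],
    [2,0,0,0,0,0],
    [1,0,0,0,0,0],
  ],
)

```text
time: 13.2
tool_pos: [546.4, 248.5, 126.0]
tcp_rot: [-0.007, 1.554, 0.055]
ft_force: [-0.7, 0.3, -2.6]
finger_gap: 43.6
```

>>> arm_command(
  series=[
    [0.5,0,0,0,0,0],
    [0,0,0,0,0,0],
    [0,0,0,0,0,0],
  ],
)

```text
time: 13.45
tool_pos: [546.5, 246.7, 118.5]
tcp_rot: [-0.068, 1.557, -0.01]
ft_force: [0.2, -0.1, -1.4]
finger_gap: 43.5
```

Run:
```python
from h import *
p=rack(-36,70)+[2.5,0]
plan(np.array([*p,53]),down(RY))
```

```text
from [546.5 246.7 118.5] to [538.2 252.9  53. ] n 2 turn [-0.8  0.8  0.1]
[3.27, 0.34, -0.44, -0.39, 0.4, 0.03],[3.27, 0.34, -0.41, -0.39, 0.4, 0.03],
```

>>> arm_command(
  series=[
    [0.8,0.3,-0.8,-0.8,0.8,0],
    [1.2,0,0,0,0,0],
    [1.2,0,0,0,0,0],
    [1,0,0,0,0,0],
    [0.6,0,0,0,0,0],
  ],
)

```text
time: 13.87
tool_pos: [541.5, 250.4, 71.3]
tcp_rot: [0.074, 1.563, 0.148]
ft_force: [-1.2, 0.1, -1.9]
finger_gap: 43.5
```

>>> arm_command(
  series=[
    [0,0,0,0,0,0],
    [0,0,0,0,0,0],
  ],
)

```text
time: 14.03
tool_pos: [539.8, 250.0, 68.3]
tcp_rot: [-0.045, 1.567, 0.029]
ft_force: [-0.1, -0.3, -0.7]
finger_gap: 43.4
```

Run:
```python
from h import *
p=rack(-36,70)+[2.5,0]
plan(np.array([*p,53]),down(RY))
```

```text
from [539.8 250.   68.3] to [538.2 252.9  53. ] n 1 turn [0.1 0.2 0. ]
[1.53, 0.3, -0.14, 0.1, 0.21, 0.01],
```

>>> arm_command(
  series=[
    [0.4,0,-0.1,0,0.2,0],
    [0.4,0,0,0,0,0],
    [0.4,0,0,0,0,0],
    [0.3,0,0,0,0,0],
    [0.2,0,0,0,0,0],
  ],
)

```text
time: 14.45
tool_pos: [540.3, 250.4, 53.0]
tcp_rot: [0.086, 1.568, 0.16]
ft_force: [-9.6, -2.0, 23.6]
finger_gap: 43.6
```

>>> arm_command(
  series=[
    [0.2,0,0,0,0,0],
  ],
)

```text
time: 14.53
tool_pos: [540.4, 250.5, 53.1]
tcp_rot: [-0.13, 1.569, -0.056]
ft_force: [-9.0, -3.0, 16.1]
finger_gap: 43.5
```

>>> arm_command(
  series=[
    [-0.1,0,0,0,0,0],
    [0,0,0,0,0,0],
  ],
)

```text
time: 14.7
tool_pos: [541.1, 250.7, 55.3]
tcp_rot: [-0.027, 1.567, 0.048]
ft_force: [0.1, -0.5, -0.8]
finger_gap: 43.7
```

>>> arm_command(
  series=[
    [0,0,0,0,0,0],
    [0,0,0,0,0,0],
    [0,0,0,0,0,0],
    [0,0,0,0,0,0],
    [0,0,0,0,0,0],
  ],
  fingers=70,
)

```text
time: 15.12
tool_pos: [542.0, 250.8, 55.5]
tcp_rot: [0.051, 1.565, 0.126]
ft_force: [0.4, 0.4, 0.1]
finger_gap: 66.9
```

>>> arm_command(
  series=[
    [-1,0,0,0,0,0],
    [-2.5,0,0,0,0,0],
    [-4,0,0,0,0,0],
    [-4,0,0,0,0,0],
    [-4,0,0,0,0,0],
  ],
)

```text
time: 15.53
tool_pos: [533.7, 248.7, 205.7]
tcp_rot: [-2.954, 1.552, -2.88]
ft_force: [0.6, 0.6, 0.0]
finger_gap: 66.3
```

>>> arm_command(
  series=[
    [-4,0,0,0,0,0],
    [-4,0,0,0,0,0],
    [-2,0,0,0,0,0],
    [0,0,0,0,0,0],
  ],
)

```text
time: 15.87
tool_pos: [537.6, 249.9, 324.1]
tcp_rot: [-0.662, 1.57, -0.587]
ft_force: [-0.1, -0.5, 1.0]
finger_gap: 66.7
```

Run:
```python
from h import *
print(telemetry.sense())
t=snap('top');P=cloud(t);a=np.radians(RY)
v,u=np.mgrid[0:480,0:640]
m=(t['color'].min(2)>150)&(t['color'].max(2).astype(int)-t['color'].min(2)<45)&(u>190)&(u<315)&(v>200)&(v<275)
n,_,st,ce=cv2.connectedComponentsWithStats(m.astype(np.uint8))
for i in range(1,n):
    if st[i,4]>60:
        x,y=ce[i].round().astype(int);h=np.nanmedian(P[y-2:y+3,x-2:x+3,2]);c=onz(t,[ce[i]],h)[0];d=c[:2]-RC
        print(ce[i].round(1),st[i,4],'top z',h.round(1),c.round(1),'rack',(d[0]*np.cos(a)+d[1]*np.sin(a)).round(1),(-d[0]*np.sin(a)+d[1]*np.cos(a)).round(1))
# lid hinge/handle: lid outline fit without jars
l=(np.abs(P[...,2]-159)<6)&(u>325)&(u<495)&(v>180)&(v<305)
hsv=cv2.cvtColor(t['color'],cv2.COLOR_RGB2HSV);l2=(hsv[...,1]>90)&(hsv[...,0]>10)&(hsv[...,0]<25)&l
l2=cv2.morphologyEx(l2.astype(np.uint8),cv2.MORPH_OPEN,np.ones((3,3)))
c=max(cv2.findContours(l2,0,2)[0],key=cv2.contourArea).reshape(-1,2);b=cv2.minAreaRect(onz(t,c,159)[:,:2].astype(np.float32));print('lid',b)
o=cv2.resize(t['color'][170:360,160:500],None,fx=2.2,fy=2.2);cv2.imwrite('pics/t2.png',o[...,::-1])
```

```text
{'time': 15.8667, 'qpos': array([ 2.31718722e-01,  1.56618530e-01,  1.38554987e+00, -5.31229399e-04,
        1.59892792e+00, -1.41350729e+00]), 'joint_velocities': array([ 1.24763234e-03, -2.04914031e-02, -3.45556634e-03, -8.30215588e-05,
       -9.49908018e-03,  1.90806113e-04]), 'joint_torque': array([-1.47979916e-01, -3.74976218e+01, -3.19314837e+01, -1.11889318e-02,
        4.74101622e-01, -1.58220769e-04]), 'tool_pos': array([537.5636747 , 249.85874925, 324.05957032]), 'tcp_rot': array([-0.66184599,  1.57006947, -0.58743138]), 'ft_force': array([-0.12741726, -0.54295088,  1.03915507]), 'moment': array([ 0.02972641, -0.01469634, -0.00288884]), 'finger_gap': 66.6544380086894}
[280.2 210.1] 253 top z 142.8 [631.3 100.4 142.8] rack 48.3 -89.1
[242.6 215.1] 218 top z 144.2 [618.6 187.3 144.2] rack 41.9 -1.4
[283.2 249.1] 235 top z 92.8 [544.3  95.3  92.8] rack -38.9 -87.8
[194.9 260.7] 169 top z 652.8 [482.8 183.3 652.8] rack -93.9 4.4
lid ((554.6753540039062, -200.83544921875), (326.0490417480469, 205.37933349609375), 79.47913360595703)
```

View pics/t2.png

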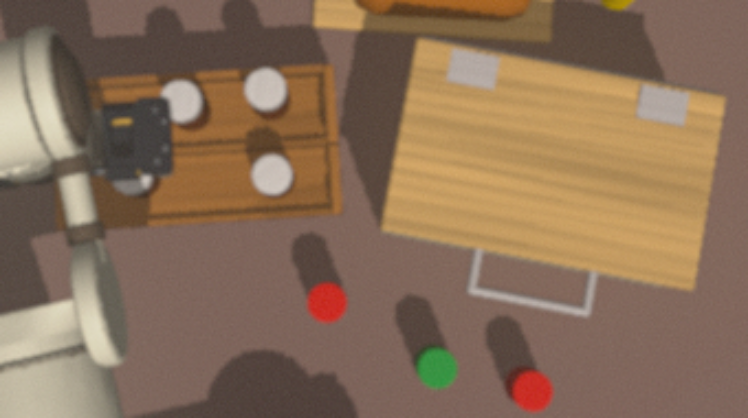

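The top crop shows the tall jar at (265,90) in the back row with the kept jars undisturbed, and the short jar partly hidden at (133,180). The lid is clear. Next I turn the jaws for the handle: the tool tilts forward and down about 60°, so the fingers straddle the bar without reaching the lid edge.

```bash
cat >> h.py <<'E'
BA=-10.5
B=np.array([np.cos(np.radians(BA)),np.sin(np.radians(BA)),0]);UP=np.array([0,0,1.])
def tilt(phi):
    a=np.radians(phi);x=np.cos(a)*B-np.sin(a)*UP;y=np.sin(a)*B+np.cos(a)*UP;return np.c_[x,y,np.cross(x,y)]
E
python3 - <<'E'
from h import *
plan(np.array([430,-110,320]),tilt(80),flip=0)
E
```

```text
from [537.3 249.8 322.4] to [ 430 -110  320] n 17 turn [104.5  -9.1   7.1]
[0.02, -2.06, -0.79, 6.15, -0.54, 0.42],[-0.01, -2.14, -0.56, 6.15, -0.54, 0.42],[-0.03, -2.18, -0.33, 6.15, -0.54, 0.42],[-0.04, -2.21, -0.09, 6.15, -0.54, 0.42],[-0.06, -2.2, 0.14, 6.15, -0.54, 0.42]
[-0.07, -2.17, 0.38, 6.15, -0.54, 0.42],[-0.08, -2.12, 0.61, 6.15, -0.54, 0.42],[-0.09, -2.04, 0.84, 6.15, -0.54, 0.42],[-0.1, -1.94, 1.05, 6.15, -0.54, 0.42],[-0.1, -1.82, 1.25, 6.15, -0.54, 0.42]
[-0.1, -1.67, 1.44, 6.15, -0.54, 0.42],[-0.1, -1.51, 1.61, 6.15, -0.54, 0.42],[-0.09, -1.32, 1.77, 6.15, -0.54, 0.42],[-0.08, -1.13, 1.9, 6.15, -0.54, 0.42],[-0.07, -0.92, 2.01, 6.15, -0.54, 0.42]
[-0.06, -0.7, 2.1, 6.15, -0.54, 0.42],[-0.04, -0.47, 2.16, 6.15, -0.54, 0.42],
```

>>> arm_command(
  series=[
    [0,-2,-0.8,6.2,-0.5,0.4],
    [0,-2.1,-0.6,6.2,-0.5,0.4],
    [0,-2.2,-0.3,6.2,-0.5,0.4],
    [0,-2.2,-0.1,6.2,-0.5,0.4],
    [0,-2.2,0.1,6.2,-0.5,0.4],
  ],
  fingers=165,
)

```text
time: 16.33
tool_pos: [500.2, 144.9, 310.7]
tcp_rot: [1.08, 1.525, 0.597]
ft_force: [0.1, 0.1, 0.3]
finger_gap: 35.5
```

>>> arm_command(
  series=[
    [0,-2.2,0.4,6.2,-0.5,0.4],
    [0,-2.1,0.6,6.2,-0.5,0.4],
    [0,-2,0.8,6.2,-0.5,0.4],
    [0,-1.9,1,6.2,-0.5,0.4],
    [0,-1.8,1.2,6.2,-0.5,0.4],
  ],
)

```text
time: 16.75
tool_pos: [457.1, 37.7, 292.4]
tcp_rot: [1.339, 1.493, 0.286]
ft_force: [0.9, 0.2, 0.1]
finger_gap: 32.8
```

Run:
```python
from h import *
plan(np.array([400,-120,310]),tilt(75),flip=0)
```

```text
from [457.1  37.7 292.4] to [ 400 -120  310] n 7 turn [39.8 -5.8  9.8]
[-0.36, -1.8, 1.56, 5.68, -0.83, 1.41],[-0.38, -1.63, 1.74, 5.68, -0.83, 1.41],[-0.39, -1.44, 1.89, 5.68, -0.83, 1.41],[-0.4, -1.23, 2.03, 5.68, -0.83, 1.41],[-0.39, -1.02, 2.15, 5.68, -0.83, 1.41]
[-0.38, -0.79, 2.24, 5.68, -0.83, 1.41],[-0.37, -0.55, 2.32, 5.68, -0.83, 1.41],
```

>>> arm_command(
  series=[
    [-0.5,-1.8,1.6,5.7,-0.8,1.4],
    [-0.5,-1.6,1.7,5.7,-0.8,1.4],
    [-0.5,-1.4,1.9,5.7,-0.8,1.4],
    [-0.4,-1.2,2,5.7,-0.8,1.4],
    [-0.4,-1,2.1,5.7,-0.8,1.4],
  ],
)

```text
time: 17.17
tool_pos: [408.2, -75.9, 294.7]
tcp_rot: [1.538, 1.376, -0.042]
ft_force: [0.2, -1.1, 0.3]
finger_gap: 32.3
```

>>> arm_command(
  series=[
    [-0.4,-0.8,2.2,5.7,-0.8,1.4],
    [-0.4,-0.5,2,4,-0.8,1.4],
    [0,0,0,0,0,0],
    [0,0,0,0,0,0],
  ],
)

```text
time: 17.5
tool_pos: [385.8, -119.7, 290.9]
tcp_rot: [1.608, 1.336, -0.163]
ft_force: [0.2, -0.4, -0.2]
finger_gap: 32.8
```

Run:
```python
from h import *
d=snap('wrist');P=cloud(d);np.savez('w3.npz',**d);cv2.imwrite('pics/w3.png',d['color'][...,::-1])
plan(np.array([385,-170,230]),tilt(62),flip=0);print(telemetry.sense()['qpos'].round(2))
```

```text
from [ 385.8 -119.4  290.7] to [ 385 -170  230] n 3 turn [-1.  -0.2 14.6]
[2.02, -0.17, 1.68, -0.33, -0.05, 4.87],[2.0, -0.35, 1.67, -0.33, -0.05, 4.87],[1.97, -0.53, 1.67, -0.33, -0.05, 4.87],
[-0.7  -0.59  2.09  0.12  1.43 -0.51]
```

View pics/w3.png

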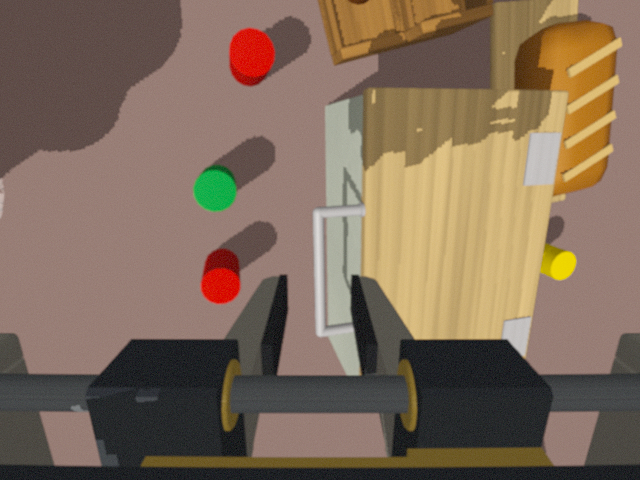

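The wrist view shows the handle bar at about column 320, from row 212 to row 332, and the yaw matches. I cast it onto z=152.

Run:
```python
from h import *
d=dict(np.load('w3.npz'));q=onz(d,[[319.5,212],[321.5,332],[363,170],[361,320]],152);print(q.round(1))
e=q[1]-q[0];print('len',np.linalg.norm(e),'bin yaw',np.degrees(np.arctan2(e[1],e[0]))+90)
P=cloud(d);m=np.zeros((480,640),bool);m[225:262,316:325]=1;m&=np.abs(P[...,2]-154)<10;print(m.sum(),np.nanmedian(P[m],0))
bar=q[:2].mean(0);bar[2]=152;print('bar',bar)
x=tilt(62)[:,0];print('pre',bar-45*x,'grasp',bar+19*x)
plan(bar-45*x,tilt(62),flip=0)
```

```text
[[ 420.1 -114.4  152. ]
 [ 398.  -233.7  152. ]
 [ 466.5  -86.7  152. ]
 [ 439.8 -234.1  152. ]]
len 121.39249122199396 bin yaw -10.524269230499826
297 [ 413.44877853 -141.03052633  157.11665477]
bar [ 409.0497621 -174.0351705  152.       ]
pre [ 388.27730229 -170.18522263  191.73264168] grasp [ 417.82035625 -175.66070404  135.22399574]
from [ 385.8 -119.4  290.7] to [ 388.3 -170.2  191.7] n 3 turn [-1.  -0.2 14.6]
[3.29, -0.36, 1.67, -0.33, -0.05, 4.87],[3.25, -0.65, 1.67, -0.33, -0.05, 4.87],[3.18, -0.93, 1.66, -0.33, -0.05, 4.87],
```

>>> arm_command(
  series=[
    [1.5,-0.2,1.7,-0.3,0,4.9],
    [2,-0.4,1.7,-0.3,0,4.9],
    [2,-0.6,1.6,-0.3,0,4.8],
    [1.5,-0.3,0,0,0,0],
    [0,0,0,0,0,0],
  ],
)

```text
time: 17.97
tool_pos: [389.7, -166.4, 213.0]
tcp_rot: [1.584, 1.075, -0.158]
ft_force: [-0.5, 0.9, -0.7]
finger_gap: 32.1
```

>>> arm_command(
  series=[
    [0,0,0,0,0,0],
    [0,0,0,0,0,0],
  ],
)

```text
time: 18.13
tool_pos: [389.8, -164.2, 211.9]
tcp_rot: [1.591, 1.078, -0.148]
ft_force: [-0.7, 0.5, 0.5]
finger_gap: 32.6
```

Run:
```python
from h import *
x=tilt(62)[:,0];bar=np.array([409.5,-174,152])
plan(bar-45*x,tilt(62),flip=0);print(telemetry.sense()['qpos'].round(2))
```

```text
from [ 389.8 -164.2  211.9] to [ 388.7 -170.2  191.7] n 1 turn [ 0.7 -1.  -0.2]
[1.77, -0.95, 0.62, 0.66, -0.96, -0.2],
[-0.98 -0.75  2.39  0.39  1.18 -0.9 ]
```

>>> arm_command(
  series=[
    [0.6,-0.9,0.6,0.7,-1,-0.2],
    [0.6,0,0,0,0,0],
    [0.5,0,0,0,0,0],
    [0,0,0,0,0,0],
    [0,0,0,0,0,0],
  ],
)

```text
time: 18.55
tool_pos: [391.9, -169.1, 195.2]
tcp_rot: [1.56, 1.08, -0.185]
ft_force: [0.2, -0.1, -0.3]
finger_gap: 32.2
```

Run:
```python
from h import *
x=tilt(62)[:,0];bar=np.array([409.5,-174,152])
d=snap('wrist');cv2.imwrite('pics/w4.png',d['color'][...,::-1])
plan(bar+19*x,tilt(62),flip=0);s=telemetry.sense();print(s['qpos'].round(2))
P=cloud(d);T=R.from_euler('xyz',s['tcp_rot']).as_matrix();L=(P-s['tool_pos'])@T
m=(abs(L[...,2])<10)&(P[...,2]>145)&(P[...,2]<162)&(L[...,0]>10)&(L[...,0]<80)&(L[...,1]<25)&(L[...,1]>-25)
print(m.sum(),np.nanpercentile(P[m],[5,50,95],axis=0).round(1).tolist(),'tool frame',np.nanpercentile(L[m],[5,50,95],axis=0).round(1).tolist())
```

```text
from [ 391.8 -169.1  195.1] to [ 418.3 -175.6  135.2] n 2 turn [ 0.5  0.1 -0.1]
[3.28, -0.22, 0.08, 0.24, 0.03, -0.07],[3.28, -0.21, 0.08, 0.24, 0.03, -0.07],
[-0.97 -0.73  2.41  0.38  1.12 -0.9 ]
444 [[402.0, -180.4, 153.1], [405.8, -171.6, 156.8], [410.7, -162.8, 158.2]] tool frame [[39.3, -10.1, -9.1], [40.8, -5.6, -0.2], [43.1, -1.2, 8.8]]
```

View pics/w4.png

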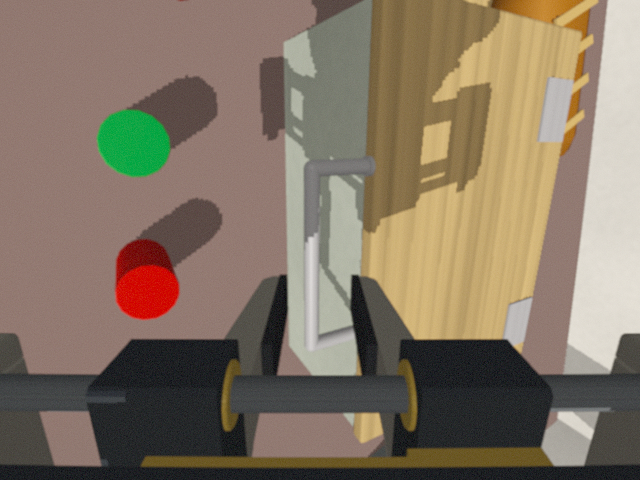

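The wrist view shows the bar at column 312 between the fingers, 46 mm ahead and about 5 mm toward tool -y. Advancing to straddle it.

>>> arm_command(
  series=[
    [1,-0.5,0,0.4,0,0],
    [1.6,0,0,0,0,0],
    [1.6,0,0,0,0,0],
    [1.4,0,0,0,0,0],
    [1,0,0,0,0,0],
  ],
)

```text
time: 19.02
tool_pos: [421.4, -177.2, 138.2]
tcp_rot: [1.551, 1.071, -0.2]
ft_force: [0.9, -0.8, 0.1]
finger_gap: 32.7
```

Run:
```python
from h import *
x=tilt(62)[:,0];bar=np.array([407,-174,152])
plan(bar+19*x,tilt(62),flip=0);s=telemetry.sense();print(s['qpos'].round(2),s['ft_force'])
```

```text
from [ 421.4 -177.2  138.2] to [ 415.8 -175.6  135.2] n 1 turn [ 0.3  0.5 -0.6]
[-0.01, -0.65, -0.06, 0.28, 0.46, -0.63],
[-0.9  -0.53  2.42  0.41  0.89 -0.92] [ 0.8508944  -0.77959447  0.11919786]
```

>>> arm_command(
  series=[
    [0,-0.5,0,0,0,0],
    [0,0,0,0,0,0],
    [0,0,0,0,0,0],
  ],
  fingers=255,
)

```text
time: 19.27
tool_pos: [416.4, -175.2, 134.2]
tcp_rot: [1.557, 1.074, -0.193]
ft_force: [0.3, 0.9, 0.5]
finger_gap: 14.2
```

>>> arm_command(
  series=[
    [0,0,0,0,0,0],
    [0,0,0,0,0,0],
    [0,0,0,0,0,0],
    [0,0,0,0,0,0],
    [0,0,0,0,0,0],
  ],
)

```text
time: 19.68
tool_pos: [417.8, -175.8, 137.5]
tcp_rot: [1.557, 1.067, -0.196]
ft_force: [3.0, 0.0, -4.1]
finger_gap: 8.8
```

Bar gripped, with a gap of about 9–10 mm. Computing the arc in tool axes.

```bash
cat > arc.py <<'E'
from h import *
import sys
s=telemetry.sense();T=R.from_euler('xyz',s['tcp_rot']).as_matrix();g=np.array(s['tool_pos'])-19*T[:,0]
print('grasp',g.round(1),s['ft_force'].round(1),s['finger_gap'],'q',s['qpos'].round(2))
hx=np.array([409.5,-174,152])@B+245  # hinge along B
r=np.array([g@B-hx,g[2]-145]);th=np.degrees(np.arctan2(r[1],-r[0])-np.arctan2(7,245));print('theta',th,'radius',np.hypot(*r))
goal=float(sys.argv[1]);n=int(sys.argv[2])
f=lambda t:np.array([-245*np.cos(t)+7*np.sin(t),245*np.sin(t)+7*np.cos(t)])
ts=np.radians(np.linspace(th,goal,n+1))
for a,b in zip(ts,ts[1:]):
    d=f(b)-f(a);print((T.T@(d[0]*B+d[1]*UP)/10).round(2).tolist())
E
python3 arc.py 45 18
```

```text
grasp [ 408.8 -174.   154.2] [ 3.   0.  -4.1] 8.832416688410175 q [-0.91 -0.55  2.44  0.42  0.9  -0.93]
theta 0.5006570638181499 radius 245.85435279730012
[-0.89, 0.56, 0.01]
[-0.87, 0.6, 0.01]
[-0.84, 0.64, 0.01]
[-0.81, 0.68, 0.01]
[-0.78, 0.71, 0.01]
[-0.75, 0.74, 0.01]
[-0.72, 0.77, 0.01]
[-0.69, 0.8, 0.01]
[-0.65, 0.83, 0.01]
[-0.61, 0.86, 0.01]
[-0.58, 0.89, 0.01]
[-0.54, 0.91, 0.01]
[-0.5, 0.93, 0.01]
[-0.46, 0.95, 0.01]
[-0.42, 0.97, 0.01]
[-0.37, 0.99, 0.01]
[-0.33, 1.0, 0.01]
[-0.29, 1.02, 0.0]
```

>>> arm_command(
  series=[
    [-0.9,0.6,0,0,0,0],
    [-0.9,0.6,0,0,0,0],
    [-0.8,0.6,0,0,0,0],
    [-0.8,0.7,0,0,0,0],
    [-0.8,0.7,0,0,0,0],
  ],
)

```text
time: 20.1
tool_pos: [424.5, -177.1, 189.6]
tcp_rot: [1.557, 1.068, -0.199]
ft_force: [9.8, -2.3, -5.7]
finger_gap: 8.6
```

```bash
python3 arc.py 45 12
```

```text
grasp [ 415.6 -175.3  206.2] [ 9.8 -2.3 -5.7] 8.622127601965122 q [-0.89 -0.59  2.36  0.37  1.01 -0.85]
theta 12.742369570304785 radius 246.51571736749057
[-0.82, 0.81, 0.01]
[-0.78, 0.84, 0.01]
[-0.74, 0.88, 0.01]
[-0.7, 0.91, 0.0]
[-0.65, 0.95, 0.0]
[-0.61, 0.97, 0.0]
[-0.56, 1.0, 0.0]
[-0.52, 1.03, 0.0]
[-0.47, 1.05, 0.0]
[-0.42, 1.07, 0.0]
[-0.37, 1.09, 0.0]
[-0.31, 1.11, 0.0]
```

The lid is rising as expected and the radius is consistent.

>>> arm_command(
  series=[
    [-0.8,0.8,0,0,0,0],
    [-0.8,0.8,0,0,0,0],
    [-0.7,0.9,0,0,0,0],
    [-0.7,0.9,0,0,0,0],
    [-0.7,0.9,0,0,0,0],
  ],
)

```text
time: 20.52
tool_pos: [444.5, -180.8, 245.0]
tcp_rot: [1.557, 1.07, -0.201]
ft_force: [17.7, -4.4, -13.3]
finger_gap: 8.7
```

```bash
python3 arc.py 45 8
```

```text
grasp [ 435.5 -179.   261.7] [ 17.7  -4.4 -13.3] 8.683355310888285 q [-0.85 -0.56  2.23  0.33  1.09 -0.76]
theta 26.462064309545124 radius 247.7094270972829
[-0.53, 0.84, 0.0]
[-0.49, 0.86, 0.0]
[-0.46, 0.88, 0.0]
[-0.42, 0.9, 0.0]
[-0.38, 0.91, 0.0]
[-0.35, 0.93, 0.0]
[-0.31, 0.94, 0.0]
[-0.27, 0.95, 0.0]
```

>>> arm_command(
  series=[
    [-0.3,0.9,0,0,0,0],
    [-0.4,0.9,0,0,0,0],
    [-0.4,1,0,0,0,0],
    [-0.3,1,0,0,0,0],
    [-0.3,1,0,0,0,0],
  ],
)

```text
time: 20.93
tool_pos: [471.1, -185.9, 285.3]
tcp_rot: [1.544, 1.098, -0.206]
ft_force: [-6.7, 1.5, 1.5]
finger_gap: 9.0
```

```bash
python3 arc.py 45 4
```

```text
grasp [ 462.7 -184.1  302.2] [-6.7  1.5  1.5] 9.003375193995554 q [-0.78 -0.47  2.08  0.28  1.14 -0.67]
theta 37.830864148309104 radius 247.26450542745403
[-0.29, 0.71, 0.01]
[-0.27, 0.72, 0.01]
[-0.25, 0.72, 0.01]
[-0.23, 0.73, 0.01]
```

>>> arm_command(
  series=[
    [-0.4,0.7,0,0,0,0],
    [-0.3,0.7,0,0,0,0],
    [-0.3,0.7,0,0,0,0],
    [-0.2,0.4,0,0,0,0],
    [0,0,0,0,0,0],
  ],
)

```text
time: 21.35
tool_pos: [488.4, -189.1, 305.4]
tcp_rot: [1.547, 1.106, -0.204]
ft_force: [-1.5, -0.3, -1.8]
finger_gap: 8.8
```

>>> arm_command(
  series=[
    [0,0,0,0,0,0],
    [0,0,0,0,0,0],
    [0,0,0,0,0,0],
    [0,0,0,0,0,0],
  ],
)

```text
time: 21.68
tool_pos: [487.7, -188.9, 304.7]
tcp_rot: [1.548, 1.109, -0.204]
ft_force: [1.7, -1.3, -4.9]
finger_gap: 8.7
```

```bash
python3 arc.py 45 2
cat > chk.py <<'E'
from h import *
a=np.radians(RY)
s=telemetry.sense();print(s['time'],s['joint_velocities'].round(3))
for n in('side','top'):
    d=snap(n);P=cloud(d)
    # lid plane angle: points above bin, beech-coloured, higher than 165
    hsv=cv2.cvtColor(d['color'],cv2.COLOR_RGB2HSV)
    q=P-[554,-200,0];lx=q@B;ly=q@np.array([-B[1],B[0],0])
    m=(abs(ly)<150)&(lx>-110)&(lx<95)&(P[...,2]>150)&(P[...,2]<320)&(hsv[...,1]>70)&(hsv[...,0]>9)&(hsv[...,0]<26)
    z=P[m][:,2];x=lx[m];c=np.polyfit(x,z,1)
    for _ in range(3):
        r=z-np.polyval(c,x);k=abs(r)<10;c=np.polyfit(x[k],z[k],1)
    print(n,'lid n',m.sum(),k.sum(),'angle',-np.degrees(np.arctan(c[0])).round(1))
    D=P[...,:2]-RC;rx=D[...,0]*np.cos(a)+D[...,1]*np.sin(a);ry=-D[...,0]*np.sin(a)+D[...,1]*np.cos(a)
    for nm,h,X,Y in(('tall',144,42,-87),('short',93,-36,68),('ktall',144,42,0),('kshort',93,-37,-89)):
        k=(abs(P[...,2]-h)<5)&(np.hypot(rx-X,ry-Y)<30);print(nm,k.sum(),(np.median(rx[k]).round(1),np.median(ry[k]).round(1),np.median(P[...,2][k]).round(1)) if k.sum() else '')
    cv2.imwrite(f'pics/end_{n}.png',d['color'][...,::-1])
E
python3 chk.py
```

```text
grasp [ 479.4 -187.2  321.7] [ 1.7 -1.3 -4.9] 8.718631074859154 q [-0.75 -0.41  2.    0.26  1.16 -0.63]
theta 43.82326181937483 radius 247.88414681802035
[-0.08, 0.24, 0.0]
[-0.07, 0.24, 0.0]
21.6833 [-0.001 -0.002  0.005 -0.002  0.002  0.   ]
side lid n 4802 4703 angle 43.6
tall 341 (np.float64(45.8), np.float64(-85.3), np.float64(145.2))
short 388 (np.float64(-31.4), np.float64(68.8), np.float64(94.2))
ktall 399 (np.float64(39.5), np.float64(4.5), np.float64(144.7))
kshort 317 (np.float64(-40.8), np.float64(-84.8), np.float64(93.9))
top lid n 7062 6886 angle 43.3
tall 259 (np.float64(48.5), np.float64(-90.2), np.float64(143.7))
short 239 (np.float64(-28.5), np.float64(66.8), np.float64(92.9))
ktall 263 (np.float64(41.5), np.float64(0.3), np.float64(143.6))
kshort 241 (np.float64(-38.0), np.float64(-88.8), np.float64(92.7))
```

View pics/end_side.png

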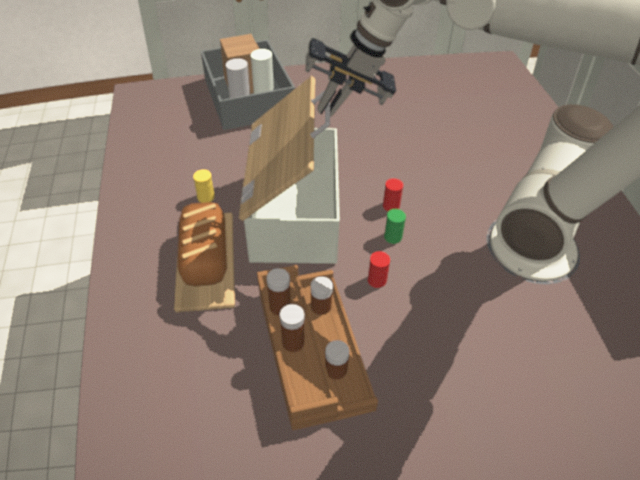

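The end view shows the lid held half open with the gripper on the bar at about (330,100), and all four jars upright in the rack. One more still pause, then I'll hand in.

>>> arm_command(
  series=[
    [0,0,0,0,0,0],
    [0,0,0,0,0,0],
    [0,0,0,0,0,0],
    [0,0,0,0,0,0],
    [0,0,0,0,0,0],
  ],
)

```text
time: 22.2
tool_pos: [487.5, -188.9, 304.4]
tcp_rot: [1.548, 1.109, -0.204]
ft_force: [1.7, -1.0, -4.2]
finger_gap: 8.9
```

```bash
python3 arc.py 45 1 && python3 -c "
from station import ticket,telemetry
s=telemetry.sense();print(s['time'],s['joint_velocities'].round(3),s['finger_gap']);print(ticket.finish_job())"
```

```text
grasp [ 479.2 -187.2  321.5] [ 1.7 -1.  -4.2] 8.900177694938998 q [-0.75 -0.41  2.01  0.26  1.16 -0.63]
theta 43.750059298254044 radius 247.88155502951003
[-0.16, 0.51, 0.0]
22.2 [ 0.    -0.001 -0.     0.001 -0.001 -0.   ] 8.900177694938998
the job is handed in; nothing more can be done
None
```

I stood the tall jar in the back row and the short jar in the front row. I then lifted the lid by its bar and handed the job in at 22.2 s, with the fingers still holding it half open. No verdict was reported.

**Last checks:**
- **Lid:** it stands at about 43.5° (43.3–43.8° from two cameras and the arm pose; 38.1–51.8° is allowed). The arm was still, and the wrist force read about 4–5 N.
- **Jars:** both cap heights match an upright jar on its row floor (144 and 93 mm). The tall jar is 4–7 mm and the short one 5–8 mm off its row's middle line, where 20 mm is allowed.
- **Kept jars and loaf:** by the cameras the two kept jars stayed put to within a few mm. The loaf looks unmoved in the final view, but I did not measure it.

**Disagreements:**
- The cameras differ by 3–5 mm in x. I used the wrist camera's values for the grasps.
- The gripped bar reads 8.8 mm, where 10 mm was given.
- The bar's radius from the hinge comes out about 3 mm too large.

All of these are within the margins.

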